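# Show the kiln loader which blank goes where

### The job

Show your workmate, who is loading the heat-treating kiln, which blank goes where: point at the middle of the blade of the cleaver blank (the broad rectangular one lying on the plywood board) with the fingertips just above it, within a few centimetres but not touching, and stay there for two seconds; then lift the hand and point in the same way, again for two seconds, at the middle of the one firebrick whose slot is still empty. Touch and move nothing, point closely at no other blank on the way, and finish with the whole hand raised at least 20 cm above the bench so that your mate can reach in.

Things in the scene. Friction and masses are not known exactly. Their poses are not given: they have to be found in the camera images.
- cleaver: The cleaver blank: dark grey steel, loose, lying flat on a pale plywood board (340 x 340 mm, 12 mm thick). Broad rectangular blade 170 x 80 mm, 4 mm thick, with a narrow tang 26 mm wide. Origin: middle of the blade's underside; x runs along the blade away from the tang (blade from -85 to 85 mm, tang on to -170 mm), y across it, z up. It is the widest blank by far.
- cleaver_mid (a point): Middle of the cleaver's blade, on its upper face, 16 mm above the bench: the first point to be shown. z is up.
- empty_slot (a point): Middle of the mouth of the slot in the empty firebrick, level with the brick's top, 55 mm above the bench: the second point to be shown. z is up, x along the slot. Three such cream firebricks, 114 mm (along the slot) x 50 mm x 40 mm high, stand side by side 85 mm apart on a tan kiln shelf (270 x 270 mm, 15 mm thick); each has a slot 7 mm wide and 18 mm deep along the middle of its top. In two of them a blank stands on edge; the third is empty.
- chef_blank: A slim pointed chef's knife blank, loose, flat on the plywood board, dark grey, 285 x 42 mm, 4 mm thick; origin on its underside, mid blade; x along it towards the point, z up. Leave it alone.
- chisel_blank: A narrow chisel blank, loose, flat on the plywood board, dark grey, 220 x 30 mm, 6 mm thick; origin on its underside, mid blade; x along it towards the cutting end, z up. Leave it alone.
- petty_a: A small knife blank standing on edge in the slot of one firebrick, loose, dark grey, 215 mm long, 38 mm high, 4 mm thick; its top edge is 75 mm above the bench and 20 mm above the brick. Origin: middle of its lower edge, 37 mm above the bench; x along it, z up. Leave it alone.
- petty_b: A small knife blank standing on edge in the slot of another firebrick, loose, dark grey, 235 mm long, 40 mm high, 4 mm thick; its top edge is 77 mm above the bench and 22 mm above the brick. Origin: middle of its lower edge, 37 mm above the bench; x along it, z up. Leave it alone.

How it is judged:
By the outcome, as a careful person would: the job done as asked, in the order asked, and still so for the second after the job is handed in, with the robot touching nothing.
It also fails if it takes over 51 s, if anything falls off the work surface, if the arm or the gripper's body presses on something with over 40 N, if the wrist force passes 120 N, or if a joint passes its speed limit or range.

### The arm

A 6-joint arm with a two-finger parallel gripper is mounted at the origin on the work surface. World frame = base frame: x ahead of the robot, y to its left, z up, the work surface at z = 0. Lengths are in mm, angles in degrees, forces in N, time in s.
With the tool pointing down it reaches from about 300 to 850 mm from the base axis. Payload 4.2 kg.
Tool frame: the origin (TCP) lies on the centre line of the jaws, within the pads' length; the fingertips stand 14 mm ahead of it and the grasp point (between the pads) lies 5 mm behind it; z points along the fingers, y is the line along which they close (so a half turn about z gives the same grasp; the last joint's range is limited). The gripper opens to 91 mm and grips with 3 to 60 N. Pads are 32 mm wide; open, the fingers measure 118 mm over their backs; the gripper's body (76 mm by 178 mm) begins 60 mm behind the grasp point.
Start: joints at [68.526, 18.312, 89.639, -0, 72.044, -1.146], TCP at [199.759, 539.201, 227.976] pointing down, gripper open.
Joint ranges: [-177.97, 177.97], [-48.28, 115.42], [12.27, 149.76], [-77.06, 257.06], [2.81, 150.46], [-146.56, 146.56]. Speed limits (degrees/s): [147.25, 147.25, 180, 180, 180, 180].

### API

Orientations are given as [roll, pitch, yaw] about the fixed x, y, z axes, in that order (R = Rz(yaw) Ry(pitch) Rx(roll)).
In Python, from workcell import env gives the robot as it stands.
- The arm moves only by the tool arm_command, never from a script. Its argument "motion" is a list of rows, each an object with "offset": the shift along the tool's x, y, z in m, a list of three; "spin": the turn about the tool's z in rad. In form: [{"offset": [tx, ty, tz], "spin": spin}, ...]. A call has 1 to 5 rows; each row shifts and turns the commanded pose from where the row before left it, along the tool's axes as they then stand; what a row does not reach is not made up. A row lasts 1/8 s, in which the tool goes at most 62.5 mm and 10.7 degrees, less where a joint would pass 70% of its speed; a pose out of reach is approached as far as the arm can. A call with a gripper value outside its range is refused whole. "jaw" is the finger opening in m, from 0 to 0.0912, set as the call begins (left out, the last holds). The fingers move at their own pace and stop on an object; "newtons" is the grip in N (left out, the last holds). Time passes only in rows, so rows that do not move let the fingers close. It gives the time, the measured TCP pose, the force, the opening and the grip force at its end, in the units of the state.
- env.state(): the state, without advancing time (a new reading comes with each control period).
- env.grab_frame(name): name is "scene" or "top" or "wrist"; returns (picture, depth): 400x640x3 uint8, blue, green, red; 400x640 float32, mm along the optical axis (not along the pixel's ray), 0 where there is no reading.
- env.camera_model(name): a dict with "fx", "fy", "cx", "cy" (pixels), "eye" and "rotation" of the camera in the world; the wrist camera has in their place "hand_eye" (4x4, takes a point from camera to tool coordinates, whose origin is the TCP and whose axes are the flange's). Camera axes: x right, y down, z forward; pixel columns grow to the right and rows downward; lengths in mm; the calibration is good to about 2 mm. A picture is of the moment at which its call begins: read the wrist's pose just before it. camera_model takes no time and is no camera call.
- env.job_done(): hands the job in; it is judged then, once.
Trained networks look in the newest picture that a camera, given by its name, has taken for a name from the list of things; names that differ only in an ending like _2 or _b are one class to them, and where a whole thing is asked for, a point or a joint stands for the part that bears it (a point fixed in the world has none). Each returns a list of dicts, best first, with "score" (0 to 1); they miss things now and then, are a little off and sometimes report something else, mostly with a low value. They report only what shows in the picture. A call takes as long as a camera call.
- env.boxes_of(camera, target): "bbox" ([left, top, right, bottom] in pixels, round what is visible of it).
- env.pinpoint(camera, target): "location" ([column, row] in pixels: a listed point, or the origin of a listed thing).
The state is a dict: "time_s": time; "qpos": joint angles; "qvel": joint speeds; "effort": joint torques, N m; "ee_pos": TCP position; "ee_rot": TCP orientation; "force": force on the tool from outside, world axes, zero at the start; "torque": the same for the moment, N m; "gripper_width": finger opening in mm; "gripper_force": force on a finger pad.
Only numpy, scipy, OpenCV 4.12 (cv2) and the standard library are available. Lean on these libraries where they do the work, as an engineer would, in place of code of your own. Each camera call takes 0.05 s, during which the arm holds its last target. There are 200 camera calls.

## Working session

There is one attempt and no reset: what is moved stays moved. The work goes in short steps, Python scripts to look and compute and a tool call to move; the robot and the scene stay as the last step left them, time stands still between calls to the robot, and variables do not carry over. Pictures are saved under pics/ and viewed, at most 10 in all, crops included, and the job is handed in when it is done.

Besides the shell and the picture viewer there is one more tool, called after "Emit:" in YAML: its name, and indented under it one key for each argument. arm_command: Moves the arm, as the interface text tells. Its arguments: {"type":"object","properties":{"motion":{"type":"array"},"jaw":{"type":"number"},"newtons":{"type":"number"}},"required":["motion"]}

```bash
mkdir -p pics
cat > h.py <<'E'
import numpy as np, cv2
from workcell import env
def world(c,px,z=None,depth=None):
    m=env.camera_model(c); R=np.array(m["rotation"]); e=np.array(m["eye"])
    d=R@np.array([(px[0]-m["cx"])/m["fx"],(px[1]-m["cy"])/m["fy"],1])
    return e+d*((z-e[2])/d[2] if z is not None else depth)
E
python3 - <<'E'
from h import *
s=env.state(); print(s["time_s"],s["ee_pos"],s["ee_rot"],s["gripper_width"])
for c in("top","scene"):
    p,d=env.grab_frame(c); cv2.imwrite(f"pics/{c}1.png",p)
    np.save(f"{c}_d.npy",d)
    print(c,env.camera_model(c)["eye"])
    for t,z in(("cleaver_mid",16),("empty_slot",55),("cleaver",12),("chef_blank",12),("chisel_blank",12),("petty_a",37)):
        for r in env.pinpoint(c,t)[:3]:
            l=r["location"]; print(t,round(r["score"],2),np.round(l),world(c,l,z).round(), d[int(l[1]),int(l[0])] and world(c,l,depth=d[int(l[1]),int(l[0])]).round())
E
```

```text
0.0 [199.63660941 538.72228385 227.12451948] [-1.79898948e+02 -1.09013240e-03  1.59666284e+02] 90.95805806969341
top [399.21388399 -14.60676873 970.35285474]Traceback (most recent call last):
  File "<stdin>", line 9, in <module>
  File "h.py", line 6, in world
    return e+d*((z-e[2])/d[2] if z is not None else depth)
                         ~^^^
IndexError: invalid index to scalar variable.
```

View pics/top1.png

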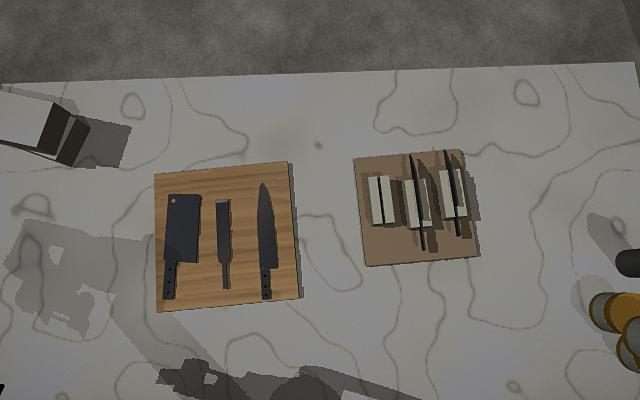

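The top view shows the cleaver blade centred near (183,228). The chisel is at (223,235) and the chef's blank at (267,225). The empty brick is the left one, at about (381,200), and the bricks at (417,203) and (453,193) hold blanks. The script failed because the rotation isn't in 3x3 form, so I'll check that.

Run:
```python
from h import *
for c in("top","scene","wrist"): print(env.camera_model(c))
```

```text
{'fx': 395.1092984506476, 'fy': 395.1092984506476, 'cx': 320.428118538387, 'cy': 203.36715902470976, 'eye': array([399.21388399, -14.60676873, 970.35285474]), 'rotation': array([-168.91787832,    0.91492152,  -91.6710584 ])}
{'fx': 387.9500839533093, 'fy': 387.9500839533093, 'cx': 318.228705740238, 'cy': 200.65306941964295, 'eye': array([1064.79620898, -260.00481297,  873.32794683]), 'rotation': array([-144.40179529,   -0.56199253,   62.61402151])}
{'fx': 333.7102310103551, 'fy': 333.7102310103551, 'cx': 314.4752711852326, 'cy': 199.33500900010324, 'hand_eye': array([[-8.78412843e-04, -9.54684529e-01, -2.97618342e-01,
         8.45073760e+01],
       [ 9.99999592e-01, -7.75442431e-04, -4.64049329e-04,
         2.53475631e-01],
       [ 2.12234825e-04, -2.97618628e-01,  9.54684821e-01,
        -1.56536962e+02],
       [ 0.00000000e+00,  0.00000000e+00,  0.00000000e+00,
         1.00000000e+00]])}
```

```bash
sed -i 's/R=np.array(m\["rotation"\])/R=Rot.from_euler("xyz",m["rotation"],degrees=True).as_matrix()/; 1a from scipy.spatial.transform import Rotation as Rot' h.py
python3 - <<'E'
from h import *
for c in("top","scene"):
    p,d=env.grab_frame(c); cv2.imwrite(f"pics/{c}1.png",p)
    for t,z in(("cleaver_mid",16),("empty_slot",55),("cleaver",12),("chef_blank",12),("chisel_blank",12),("petty_a",37)):
        for r in env.pinpoint(c,t)[:3]:
            l=r["location"]; print(c,t,round(r["score"],2),np.round(l),world(c,l,z).round(), world(c,l,depth=d[int(l[1]),int(l[0])]).round())
for n,l,z in(("cl",(183,228),16),("brick",(381,200),55)): print(n,world("top",l,z))
E
```

```text
top cleaver_mid 0.76 [182. 226.] [540. 337.  16.] [540. 336.  17.]
top empty_slot 0.86 [380. 201.] [ 581. -146.   55.] [ 584. -149.   36.]
top cleaver 0.77 [181. 226.] [542. 339.  12.] [541. 337.  17.]
top cleaver 0.3 [182. 227.] [539. 336.  12.] [538. 335.  15.]
top chef_blank 0.72 [266. 225.] [537. 129.  12.] [536. 129.  17.]
top chisel_blank 0.98 [223. 232.] [524. 236.  12.] [523. 234.  19.]
top petty_a 0.87 [414. 199.] [ 585. -230.   37.] [ 582. -226.   55.]
top petty_a 0.55 [448. 194.] [ 596. -313.   37.] [ 593. -308.   52.]
scene cleaver_mid 0.88 [415. 165.] [538. 339.  16.] [537. 340.  15.]
scene empty_slot 0.6 [258. 235.] [ 574. -161.   55.] [ 574. -161.   55.]
scene cleaver 0.94 [410. 165.] [530. 329.  12.] [532. 326.  17.]
scene chef_blank 0.75 [351. 191.] [534. 127.  12.] [536. 125.  16.]
scene chisel_blank 0.89 [382. 173.] [518. 238.  12.] [522. 235.  18.]
scene petty_a 0.45 [201. 275.] [ 603. -318.   37.] [ 624. -315.   74.]
cl [536.02230088 332.92992365  16.        ]
brick [ 582.35186849 -148.29851495   55.        ]
```

View pics/scene1.png

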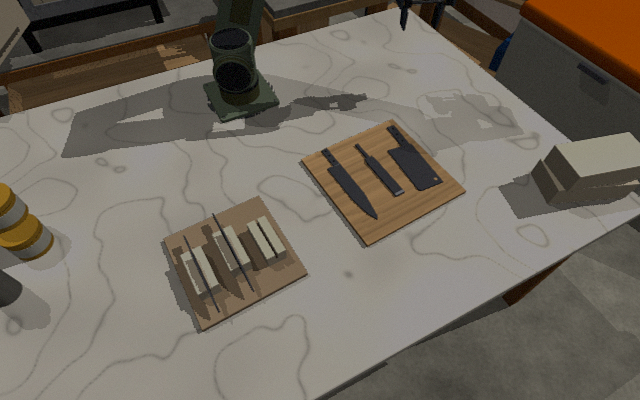

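The scene view agrees: cleaver at about (415,165), and the empty brick is the one nearest the board, at about (267,240). I'll travel high with the jaws closed.

Emit:
arm_command:
  motion:
    - {"offset": [-0.039, -0.007, 0], "spin": 0}
    - {"offset": [-0.039, -0.007, 0], "spin": 0}
    - {"offset": [-0.039, -0.007, 0], "spin": 0}
    - {"offset": [-0.039, -0.007, 0], "spin": 0}
    - {"offset": [-0.039, -0.007, 0], "spin": 0}
  jaw: 0.0
  newtons: 5

```text
time_s: 1.42
ee_pos: [371.5, 438.0, 228.1]
ee_rot: [180.0, 0.0, 159.7]
force: [0.4, 0.8, -0.0]
gripper_width: 43.8
gripper_force: 0.0
```

Emit:
arm_command:
  motion:
    - {"offset": [-0.039, -0.007, 0], "spin": 0}
    - {"offset": [-0.039, -0.007, 0], "spin": 0}
    - {"offset": [-0.039, -0.007, 0], "spin": 0}
    - {"offset": [-0.039, -0.007, 0], "spin": 0}
    - {"offset": [-0.037, -0.007, 0], "spin": 0}

```text
time_s: 2.05
ee_pos: [540.5, 338.0, 227.9]
ee_rot: [180.0, 0.0, 159.7]
force: [0.1, -0.1, -0.0]
gripper_width: 0.7
gripper_force: 0.0
```

Emit:
arm_command:
  motion:
    - {"offset": [0, 0, 0], "spin": 0}
    - {"offset": [0, 0, 0], "spin": 0}

```text
time_s: 2.3
ee_pos: [538.8, 338.9, 227.8]
ee_rot: [-180.0, -0.1, 159.7]
force: [-0.3, -0.6, 0.6]
gripper_width: 0.5
gripper_force: 0.0
```

```bash
cat >> h.py <<'E'
def wrist(px,z):
    s=env.state(); m=env.camera_model("wrist"); H=np.array(m["hand_eye"])
    R=Rot.from_euler("xyz",s["ee_rot"],degrees=True).as_matrix(); t=np.array(s["ee_pos"])
    e=R@H[:3,3]+t; d=R@H[:3,:3]@np.array([(px[0]-m["cx"])/m["fx"],(px[1]-m["cy"])/m["fy"],1])
    return e+d*(z-e[2])/d[2]
def look(t,z,name):
    s=env.state(); p,d=env.grab_frame("wrist"); cv2.imwrite(f"pics/{name}.png",p)
    P=np.array(s["ee_pos"]); R=Rot.from_euler("xyz",s["ee_rot"],degrees=True).as_matrix()
    print(s["time_s"],P.round(1),np.round(s["ee_rot"],1),s["gripper_width"])
    for r in env.pinpoint("wrist",t)[:3]:
        w=wrist(r["location"],z); print(round(r["score"],2),np.round(r["location"]),w.round(1),"tool shift",(R.T@(w-P)).round(1))
E
python3 - <<'E'
from h import *
look("cleaver_mid",16,"w1")
print(world("scene",(267,240),55))
E
```

```text
2.3 [538.8 338.9 227.8] [-1.800e+02 -1.000e-01  1.597e+02] 0.5166801104981282
0.66 [313. 175.] [539.  337.4  16. ] tool shift [ -1.   -1.4 211.8]
[ 595.91949687 -147.41220648   55.        ]
```

View pics/w1.png

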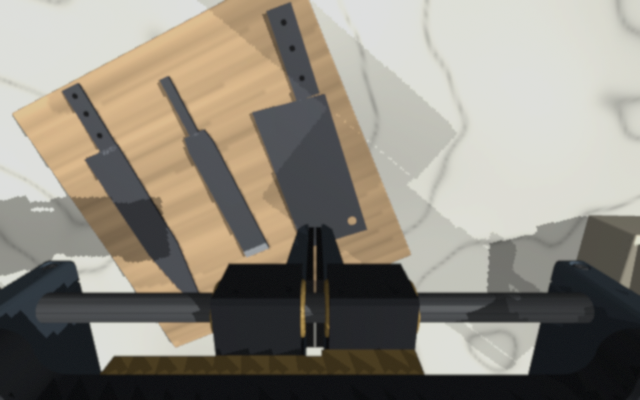

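The wrist view shows the blade with corners at about (250,113), (325,95) and (366,229). That puts its middle near (310,172), which agrees with the network, so I'll descend.

Emit:
arm_command:
  motion:
    - {"offset": [0, -0.001, 0.04], "spin": 0}
    - {"offset": [0, 0, 0.04], "spin": 0}
    - {"offset": [0, 0, 0.04], "spin": 0}
    - {"offset": [0, 0, 0.03], "spin": 0}
    - {"offset": [0, 0, 0.015], "spin": 0}

```text
time_s: 3.02
ee_pos: [537.4, 338.1, 61.5]
ee_rot: [-179.9, -0.1, 159.7]
force: [0.2, -0.2, 0.7]
gripper_width: 0.6
gripper_force: 0.0
```

Emit:
arm_command:
  motion:
    - {"offset": [0, 0, 0.01], "spin": 0}
    - {"offset": [0, 0, 0.003], "spin": 0}
    - {"offset": [0, 0, 0], "spin": 0}
    - {"offset": [0, 0, 0], "spin": 0}

```text
time_s: 3.52
ee_pos: [539.4, 338.1, 50.9]
ee_rot: [179.9, 0.1, 159.7]
force: [1.2, 0.0, 0.6]
gripper_width: 0.8
gripper_force: 0.0
```

Run:
```python
from h import *
look("cleaver_mid",16,"w2")
```

```text
3.525 [539.4 338.1  50.9] [1.799e+02 1.000e-01 1.597e+02] 0.7568673870667793
0.66 [313. 237.] [538.9 337.2  16. ] tool shift [ 0.2 -1.1 34.9]
```

View pics/w2.png

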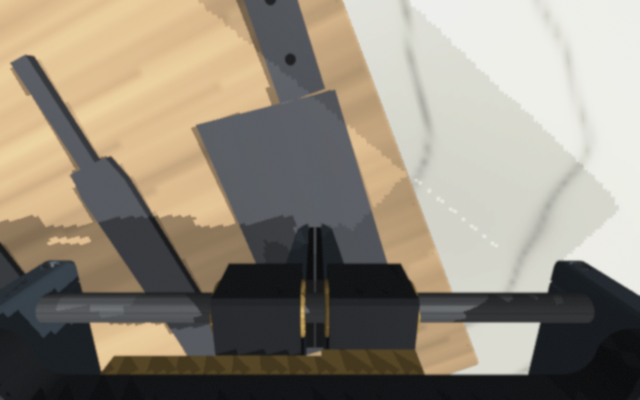

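The fingertips (315,228) stand over the middle of the blade, about 21 mm above it. Holding here.

Emit:
arm_command:
  motion:
    - {"offset": [0, 0, 0], "spin": 0}
    - {"offset": [0, 0, 0], "spin": 0}
    - {"offset": [0, 0, 0], "spin": 0}
    - {"offset": [0, 0, 0], "spin": 0}
    - {"offset": [0, 0, 0], "spin": 0}

```text
time_s: 4.25
ee_pos: [538.9, 337.8, 49.9]
ee_rot: [180.0, -0.0, 159.7]
force: [-0.4, 1.0, 0.1]
gripper_width: 0.3
gripper_force: 0.0
```

Emit:
arm_command:
  motion:
    - {"offset": [0, 0, 0], "spin": 0}
    - {"offset": [0, 0, 0], "spin": 0}
    - {"offset": [0, 0, 0], "spin": 0}
    - {"offset": [0, 0, 0], "spin": 0}
    - {"offset": [0, 0, 0], "spin": 0}

```text
time_s: 4.88
ee_pos: [538.9, 337.9, 50.0]
ee_rot: [180.0, -0.0, 159.7]
force: [-0.3, 0.9, 0.7]
gripper_width: 0.4
gripper_force: 0.0
```

Emit:
arm_command:
  motion:
    - {"offset": [0, 0, 0], "spin": 0}
    - {"offset": [0, 0, 0], "spin": 0}
    - {"offset": [0, 0, 0], "spin": 0}
    - {"offset": [0, 0, 0], "spin": 0}
    - {"offset": [0, 0, 0], "spin": 0}

```text
time_s: 5.5
ee_pos: [538.9, 337.9, 50.0]
ee_rot: [180.0, 0.0, 159.7]
force: [0.7, 0.1, -0.7]
gripper_width: 0.4
gripper_force: 0.0
```

Emit:
arm_command:
  motion:
    - {"offset": [0, 0, 0], "spin": 0}
    - {"offset": [0, 0, 0], "spin": 0}
    - {"offset": [0, 0, 0], "spin": 0}
    - {"offset": [0, 0, 0], "spin": 0}
    - {"offset": [0, 0, 0], "spin": 0}

```text
time_s: 6.12
ee_pos: [538.9, 337.8, 50.0]
ee_rot: [180.0, 0.0, 159.7]
force: [0.4, 0.8, -0.0]
gripper_width: 0.6
gripper_force: 0.0
```

Emit:
arm_command:
  motion:
    - {"offset": [0, 0, 0], "spin": 0}
    - {"offset": [0, 0, 0], "spin": 0}
    - {"offset": [0, 0, 0], "spin": 0}
    - {"offset": [0, 0, -0.01], "spin": 0}
    - {"offset": [0, 0, -0.03], "spin": 0}

```text
time_s: 6.75
ee_pos: [538.0, 337.3, 89.4]
ee_rot: [-179.8, -0.1, 159.7]
force: [0.7, 0.2, 0.9]
gripper_width: 0.6
gripper_force: 0.0
```

Emit:
arm_command:
  motion:
    - {"offset": [0, 0, -0.04], "spin": 0}
    - {"offset": [0, 0, -0.04], "spin": 0}
    - {"offset": [0, 0, -0.04], "spin": 0}
    - {"offset": [0, 0, -0.03], "spin": 0}
    - {"offset": [0, 0, -0.01], "spin": 0}

```text
time_s: 7.38
ee_pos: [539.6, 338.2, 252.9]
ee_rot: [179.8, 0.2, 159.7]
force: [0.5, -0.1, -0.4]
gripper_width: 0.4
gripper_force: 0.0
```

Emit:
arm_command:
  motion:
    - {"offset": [-0.0175, -0.0365, 0], "spin": 0}
    - {"offset": [-0.0175, -0.0365, 0], "spin": 0}
    - {"offset": [-0.0175, -0.0365, 0], "spin": 0}
    - {"offset": [-0.0175, -0.0365, 0], "spin": 0}
    - {"offset": [-0.0175, -0.0365, 0], "spin": 0}

```text
time_s: 8.0
ee_pos: [557.0, 134.9, 249.0]
ee_rot: [-179.9, -0.1, 159.7]
force: [0.4, 0.4, 0.6]
gripper_width: 0.7
gripper_force: 0.0
```

Emit:
arm_command:
  motion:
    - {"offset": [-0.0175, -0.0365, 0], "spin": 0}
    - {"offset": [-0.0175, -0.0365, 0], "spin": 0}
    - {"offset": [-0.0175, -0.0365, 0], "spin": 0}
    - {"offset": [-0.0175, -0.0365, 0], "spin": 0}
    - {"offset": [-0.0175, -0.0365, 0], "spin": 0}

```text
time_s: 8.62
ee_pos: [575.7, -66.5, 249.0]
ee_rot: [-180.0, -0.1, 159.7]
force: [0.6, 0.1, -0.8]
gripper_width: 0.7
gripper_force: 0.0
```

Emit:
arm_command:
  motion:
    - {"offset": [-0.0175, -0.0365, 0], "spin": 0}
    - {"offset": [-0.0175, -0.0365, 0], "spin": 0}
    - {"offset": [0, 0, 0], "spin": 0}
    - {"offset": [0, 0, 0], "spin": 0}

```text
time_s: 9.12
ee_pos: [583.2, -145.3, 249.2]
ee_rot: [180.0, -0.1, 159.7]
force: [-0.1, 0.3, -0.4]
gripper_width: 0.4
gripper_force: 0.0
```

Run:
```python
from h import *
look("empty_slot",55,"w3")
```

```text
9.125 [ 583.2 -145.3  249.2] [ 1.800e+02 -1.000e-01  1.597e+02] 0.3661714227393172
0.76 [311. 178.] [ 582.9 -148.3   55. ] tool shift [ -1.1  -3.  194.2]
```

View pics/w3.png

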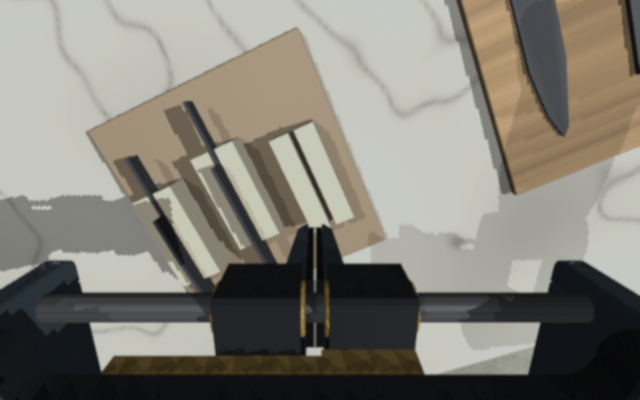

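The empty brick's slot runs from about (292,130) to (335,222), with its middle near (313,176), matching the network. The two filled bricks are to the left. Descending.

Emit:
arm_command:
  motion:
    - {"offset": [-0.001, -0.0025, 0.04], "spin": 0}
    - {"offset": [0, 0, 0.04], "spin": 0}
    - {"offset": [0, 0, 0.035], "spin": 0}
    - {"offset": [0, 0, 0.025], "spin": 0}
    - {"offset": [0, 0, 0.012], "spin": 0}

```text
time_s: 9.85
ee_pos: [583.1, -147.2, 96.6]
ee_rot: [180.0, -0.1, 159.8]
force: [0.5, -0.5, 0.7]
gripper_width: 0.9
gripper_force: 0.0
```

Emit:
arm_command:
  motion:
    - {"offset": [0, 0, 0.006], "spin": 0}
    - {"offset": [0, 0, 0.002], "spin": 0}
    - {"offset": [0, 0, 0], "spin": 0}
    - {"offset": [0, 0, 0], "spin": 0}

```text
time_s: 10.35
ee_pos: [584.2, -148.7, 90.7]
ee_rot: [180.0, 0.1, 159.7]
force: [0.0, -0.6, 0.3]
gripper_width: 0.6
gripper_force: 0.0
```

Run:
```python
from h import *
look("empty_slot",55,"w4")
```

```text
10.35 [ 584.2 -148.7   90.7] [1.800e+02 1.000e-01 1.597e+02] 0.5942276952615532
0.78 [315. 239.] [ 585.2 -148.7   55. ] tool shift [-0.9  0.4 35.7]
```

View pics/w4.png

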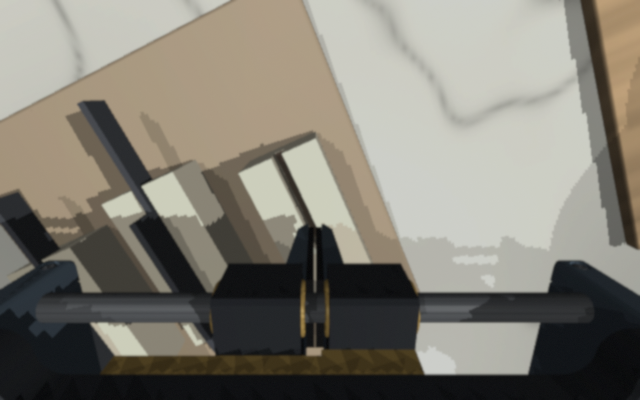

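The fingertips are over the middle of the empty slot, about 22 mm above it. I'll hold, then lift to 280 mm or more.

Emit:
arm_command:
  motion:
    - {"offset": [0, 0, 0], "spin": 0}
    - {"offset": [0, 0, 0], "spin": 0}
    - {"offset": [0, 0, 0], "spin": 0}
    - {"offset": [0, 0, 0], "spin": 0}
    - {"offset": [0, 0, 0], "spin": 0}

```text
time_s: 11.08
ee_pos: [583.8, -148.5, 89.9]
ee_rot: [180.0, -0.0, 159.7]
force: [-0.6, -0.9, 0.3]
gripper_width: 0.5
gripper_force: 0.0
```

Emit:
arm_command:
  motion:
    - {"offset": [0, 0, 0], "spin": 0}
    - {"offset": [0, 0, 0], "spin": 0}
    - {"offset": [0, 0, 0], "spin": 0}
    - {"offset": [0, 0, 0], "spin": 0}
    - {"offset": [0, 0, 0], "spin": 0}

```text
time_s: 11.7
ee_pos: [583.8, -148.5, 89.9]
ee_rot: [180.0, 0.0, 159.7]
force: [-0.6, 0.5, -0.0]
gripper_width: 1.0
gripper_force: 0.0
```

Emit:
arm_command:
  motion:
    - {"offset": [0, 0, 0], "spin": 0}
    - {"offset": [0, 0, 0], "spin": 0}
    - {"offset": [0, 0, 0], "spin": 0}
    - {"offset": [0, 0, 0], "spin": 0}
    - {"offset": [0, 0, 0], "spin": 0}

```text
time_s: 12.32
ee_pos: [583.8, -148.5, 89.9]
ee_rot: [180.0, 0.0, 159.7]
force: [0.0, -1.0, -0.1]
gripper_width: 0.4
gripper_force: 0.0
```

Emit:
arm_command:
  motion:
    - {"offset": [0, 0, 0], "spin": 0}
    - {"offset": [0, 0, 0], "spin": 0}
    - {"offset": [0, 0, 0], "spin": 0}
    - {"offset": [0, 0, 0], "spin": 0}
    - {"offset": [0, 0, 0], "spin": 0}

```text
time_s: 12.95
ee_pos: [583.8, -148.5, 89.9]
ee_rot: [180.0, 0.0, 159.7]
force: [1.4, -0.6, -0.3]
gripper_width: 0.5
gripper_force: 0.0
```

Emit:
arm_command:
  motion:
    - {"offset": [0, 0, 0], "spin": 0}
    - {"offset": [0, 0, 0], "spin": 0}
    - {"offset": [0, 0, 0], "spin": 0}
    - {"offset": [0, 0, -0.01], "spin": 0}
    - {"offset": [0, 0, -0.03], "spin": 0}

```text
time_s: 13.58
ee_pos: [582.8, -148.2, 129.4]
ee_rot: [-180.0, -0.2, 159.7]
force: [0.5, 0.0, 0.5]
gripper_width: 0.3
gripper_force: 0.0
```

Emit:
arm_command:
  motion:
    - {"offset": [0, 0, -0.04], "spin": 0}
    - {"offset": [0, 0, -0.04], "spin": 0}
    - {"offset": [0, 0, -0.04], "spin": 0}
    - {"offset": [0, 0, -0.04], "spin": 0}
    - {"offset": [0, 0, -0.02], "spin": 0}

```text
time_s: 14.2
ee_pos: [584.3, -148.7, 313.6]
ee_rot: [180.0, 0.3, 159.7]
force: [0.0, -0.0, 0.2]
gripper_width: 0.1
gripper_force: 0.0
```

Emit:
arm_command:
  motion:
    - {"offset": [0, 0, -0.01], "spin": 0}
    - {"offset": [0, 0, 0], "spin": 0}
    - {"offset": [0, 0, 0], "spin": 0}
    - {"offset": [0, 0, 0], "spin": 0}

```text
time_s: 14.7
ee_pos: [583.4, -148.5, 318.8]
ee_rot: [-180.0, -0.1, 159.7]
force: [-0.2, 0.2, -0.2]
gripper_width: 0.4
gripper_force: 0.0
```

Run:
```python
from h import *
print(env.job_done())
```

```text
the job is handed in; nothing more can be done
None
```

Job handed in at about 15 s: I pointed at the middle of the cleaver blade and then at the empty firebrick's slot, each for over 2 s at about 20 mm with no contact force showing, and finished with the fingertips about 30 cm above the bench.

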